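Show the trainee which part goes where on the circuit board

ROBOT

A 7-joint arm with a two-finger parallel gripper is mounted at the origin on the work surface. World frame = base frame: x ahead of the robot, y to its left, z up, the work surface at z = 0. Lengths are in m, angles in rad, forces in N, time in s.
With the tool pointing down it reaches from about 0.425 to 0.925 m from the base axis. Payload 6.8 kg.
Tool frame: the origin (TCP) lies between the finger pads; the fingertips stand r.tcp_to_tips ahead of it and the grasp point (between the pads) lies 3 mm ahead of it (r.tcp_to_tips is the distance from the TCP to the fingertips, in m); z points along the fingers, y is the line along which they close (so a half turn about z gives the same grasp; the last joint's range is limited). The gripper opens to 85 mm and grips with 20 to 120 N. Pads are 22 mm wide; open, the fingers measure 114 mm over their backs; the gripper's body (76 mm by 85 mm) begins 54 mm behind the grasp point. The pads swing forward as they close: fully open they stand 13 mm farther back than shut.
Start: joints at [1.148, 0.477, 0.022, 1.555, -0.011, 1.109, -0.083], TCP at [0.209, -0.642, 0.253] pointing down, gripper open.
Joint ranges: [-2.96, 2.96], [-0.34, 2.1], [-1.41, 1.46], [0.24, 2.44], [-1.37, 4.51], [0.17, 1.92], [-2.96, 2.96]. Speed limits (rad/s): [2.39, 2.39, 3.14, 3.14, 3.14, 3.14, 3.14].

INTERFACE

Orientations are given as a rotation vector (axis times angle).
In Python, from bench import r gives the robot as it stands. The module is installed in compiled form; this text tells all that it offers.
- The arm moves only by the tool step_arm, never from a script. Its argument "moves" is a list of rows, each an object of numbers: "rx", "ry", "rz": the turn, a rotation vector about the tool's x, y, z in degrees; "dx", "dy", "dz": the shift along the tool's x, y, z in mm; "gripper": the opening, from -1 (shut) to 1 (fully open). In form: [{"rx": .., "ry": .., "rz": .., "dx": .., "dy": .., "dz": .., "gripper": ..}, ...]. A call has 1 to 20 rows; each row shifts and turns the commanded pose from where the row before left it, along the tool's axes as they then stand; what a row does not reach is not made up. A row lasts 1/8 s, in which the tool goes at most 62.5 mm and 10.7 degrees, less where a joint would pass 70% of its speed; a pose out of reach is approached as far as the arm can. A call is refused whole if a number of a shift passes 62.5 or a number of a turn 10.7, either way. A call with a gripper value outside its range is refused whole. The fingers move at their own pace and stop on an object; "grip_force" is the grip in N (left out, the last holds). Time passes only in rows, so rows that do not move let the fingers close. It gives the time, the measured TCP pose, the force, the opening and the grip force at its end, in the units of the state.
- r.get_obs(): the state, without advancing time (a new reading comes with each control period).
- r.grab_frame(name): name is "side" or "top" or "wrist"; returns the picture (384x512x3 uint8, blue, green, red); there is no depth.
- r.camera_info(name): a dict with "mtx" (3x3 intrinsics, pixels), "rvec" (rotation vector, rad) and "tvec" (3), from world to camera coordinates, as OpenCV has them. Camera axes: x right, y down, z forward; pixel columns grow to the right and rows downward; lengths in m; the calibration is good to about 2 mm. A picture is of the moment at which its call begins: read the wrist's pose just before it. camera_info takes no time and is no camera call; for the wrist camera it gives the pose at the moment of the call.
- r.hand_in(): hands the job in; it is judged then, once.
The state is a dict: "clock": time; "joints": joint angles; "qvel": joint speeds; "tau": joint torques, N m; "tcp_pos": TCP position; "orientation": TCP orientation; "contact_force": force on the tool from outside, world axes, zero at the start; "moment": the same for the moment, N m; "grip_width": finger opening in m; "gripper_force": force on a finger pad.
Only numpy, scipy, OpenCV 4.12 (cv2) and the standard library are available. Lean on these libraries where they do the work, as an engineer would, in place of code of your own. Each camera call takes 0.05 s, during which the arm holds its last target. There are 200 camera calls.

TASK

Show the trainee which part to fit next and where it goes: point straight down at the larger of the two can capacitors in the parts tray, fingertips about two centimetres above its top, and stay there for about two seconds. Then lift well clear and point in the same way, also for about two seconds, at the empty place on the circuit board where it belongs, the printed white circle of the capacitor's own size, and finish still pointing there. Touch nothing, and do not come down low over any other part or place on the way.

Things in the scene. Friction and masses are not known exactly. Their poses are not given: they have to be found in the camera images.
- large_capacitor_top (a point): the larger of the two can capacitors in the parts tray: an upright cylinder 35 mm in diameter and 40 mm tall, black sleeve, bare aluminium top with a scored cross; stands loose on the tray's foam. The point is the centre of its top, z up.
- place_large_centre (a point): the empty place for the large capacitor: a white circle 35 mm in diameter printed flat on the circuit board, with two small gold pads inside it. The point is the circle's centre on the board's upper face, z up.
- parts_tray: black open tray, 220 mm (its y) by 160 mm (its x), rim 22 mm high, fixed, lined with grey foam whose top is 14 mm above its underside; five loose parts stand on it in no fixed order, centres about 55 mm apart or more. Tray and board stand left and right, either way round; bench equipment up to 0.2 m high stands farther out. Origin: centre of its underside, z up.
- board_holder: fixed holder, level blue board 220 mm (its y) by 160 mm (its x), upper face 80 mm above the origin. Six places, 2 rows of 3, 57 (x) and 65 mm (y) apart: 3 fitted, 3 empty, no fixed order. A 34 mm high finned heat sink lies along the -x edge; it and its transistors stay 35 mm from the nearest centres. Two uprights end 20 mm above the board. Origin: centre of its underside, z up.
- small_capacitor_top (a point): in the parts tray, standing loose on the foam; the smaller can capacitor, 18 mm in diameter, 30 mm tall; not to be pointed at. The point is the centre of its top, z up.
- relay_top (a point): in the parts tray, standing loose on the foam; relay, a dark block 13 by 29 mm, 16 mm tall; not to be pointed at. The point is the centre of its top, z up.
- choke_top (a point): in the parts tray, standing loose on the foam; choke, a copper-wound ring 32 mm across, 17 mm tall; not to be pointed at. The point is the centre of its top, z up.
- heat_sink_top (a point): in the parts tray, standing loose on the foam; small finned aluminium heat sink, 16 by 25 mm, 25 mm tall; not to be pointed at. The point is the centre of its top, z up.
- place_small_centre (a point): on the board: an empty place with a smaller white circle, 18 mm in diameter; not to be pointed at. The point is its centre on the board's upper face, z up.
- place_box_centre (a point): on the board: an empty place with a white rectangular outline, 14 by 30 mm; not to be pointed at. The point is its centre on the board's upper face, z up.
- fitted_capacitor_top (a point): on the board: a can capacitor already soldered in, same as the large one of the tray (35 mm in diameter, 40 mm tall); not to be pointed at. The point is the centre of its top, z up.
- fitted_choke_top (a point): on the board: a choke already soldered in, 32 mm across, 17 mm tall; not to be pointed at. The point is the centre of its top, z up.
- fitted_relay_top (a point): on the board: a relay already soldered in, 13 by 29 mm, 16 mm tall; not to be pointed at. The point is the centre of its top, z up.
Things that resemble listed ones, but are neither listed nor needed, are in the scene too. Leave any pink or red look-alike of the part that bears large_capacitor_top alone.

How it is judged:
On the way, in this order (a step that is already met when the one before it is completed fails the run):
1. the fingertips dwell just above the large capacitor in the tray (horizontal distance between the grasp point and large_capacitor_top below 0.015 m and z of the grasp point in the frame of large_capacitor_top between 0.01 and 0.064 m), for 1.5 s.
2. the hand is lifted well clear between the two (z of the grasp point in the frame of large_capacitor_top above 0.08 m).
3. the fingertips dwell just above the empty large round place on the board (horizontal distance between the grasp point and place_large_centre below 0.015 m and z of the grasp point in the frame of place_large_centre between 0.01 and 0.064 m), for 1.5 s.
At the end, for the whole second after the job is handed in: Fingertips still straight above the empty large circle (within 15 mm of its centre, at most about 45 mm over the board) and all tray parts within 5 mm of their starts, after 1.5 s likewise over the large capacitor, a lift of about 60 mm or more clear of it, and 1.5 s over the circle (all of step 3 and not (distance of large_capacitor_top from where it was at the start of the episode above 0.005 m) and not (distance of small_capacitor_top from where it was at the start of the episode above 0.005 m) and not (distance of relay_top from where it was at the start of the episode above 0.005 m) and not (distance of choke_top from where it was at the start of the episode above 0.005 m) and not (distance of heat_sink_top from where it was at the start of the episode above 0.005 m)); the robot touches nothing.
It fails at once if the robot touches something (contact force between any of the fingers, the arm and anything else above 0.3 N).
It fails at once if a part in the tray is shifted, tipped or lifted (more than 5 mm) (distance of any of large_capacitor_top, small_capacitor_top, relay_top, choke_top, heat_sink_top from where it was at the start of the episode above 0.005 m).
It fails at once if the fingertips come down low (less than about 45 mm, within 15 mm of straight above) over another part or place ((horizontal distance between the grasp point and small_capacitor_top below 0.015 m and z of the grasp point in the frame of small_capacitor_top below 0.064 m) or (horizontal distance between the grasp point and relay_top below 0.015 m and z of the grasp point in the frame of relay_top below 0.064 m) or (horizontal distance between the grasp point and choke_top below 0.015 m and z of the grasp point in the frame of choke_top below 0.064 m) or (horizontal distance between the grasp point and heat_sink_top below 0.015 m and z of the grasp point in the frame of heat_sink_top below 0.064 m) or (horizontal distance between the grasp point and place_small_centre below 0.015 m and z of the grasp point in the frame of place_small_centre below 0.064 m) or (horizontal distance between the grasp point and place_box_centre below 0.015 m and z of the grasp point in the frame of place_box_centre below 0.064 m) or (horizontal distance between the grasp point and fitted_capacitor_top below 0.015 m and z of the grasp point in the frame of fitted_capacitor_top below 0.064 m) or (horizontal distance between the grasp point and fitted_choke_top below 0.015 m and z of the grasp point in the frame of fitted_choke_top below 0.064 m) or (horizontal distance between the grasp point and fitted_relay_top below 0.015 m and z of the grasp point in the frame of fitted_relay_top below 0.064 m)).
It also fails if it takes over 45 s, if anything falls off the work surface, if the arm or the gripper's body presses on something with over 40 N, if the wrist force passes 120 N, or if a joint passes its speed limit or range.

## Working session

There is one attempt and no reset: what is moved stays moved. The work goes in short steps, Python scripts to look and compute and a tool call to move; the robot and the scene stay as the last step left them, time stands still between calls to the robot, and variables do not carry over. Pictures are saved under pics/ and viewed, at most 10 in all, crops included, and the job is handed in when it is done.

Besides the shell and the picture viewer there is one more tool, called after "Call:" by a JSON object that holds its "op" and its "data", one argument or row to a line. step_arm: Moves the arm, as the interface text tells. Its arguments: {"type":"object","properties":{"moves":{"type":"array","items":{"type":"object","properties":{"rx":{"type":"number"},"ry":{"type":"number"},"rz":{"type":"number"},"dx":{"type":"number"},"dy":{"type":"number"},"dz":{"type":"number"},"gripper":{"type":"number"}}}},"grip_force":{"type":"number"}},"required":["moves"]}

```bash
mkdir -p pics; python3 - <<'E'
from bench import r
import cv2,numpy as np
o=r.get_obs();print(o['clock'],o['tcp_pos'],o['orientation'],o['grip_width'],r.tcp_to_tips)
for n in('top','side'):
    f=r.grab_frame(n);cv2.imwrite(f'pics/{n}.png',f);c=r.camera_info(n)
    R=cv2.Rodrigues(np.array(c['rvec'],float))[0];print(n,np.array(c['mtx']).round(1).tolist(),(-R.T@np.array(c['tvec']).ravel()).round(3),R.round(2).tolist())
E
```

```text
0.0 [ 0.20878251 -0.64133849  0.25234191] [-3.10105119e+00 -4.92114725e-01  6.59890415e-04] 0.08538738027626397 0.022
top [[350.4, 0.0, 255.3], [0.0, 350.4, 191.5], [0.0, 0.0, 1.0]] [ 0.395 -0.01   0.936] [[0.01, -1.0, 0.0], [-0.99, -0.01, -0.11], [0.11, 0.0, -0.99]]
side [[377.8, 0.0, 251.1], [0.0, 377.8, 193.8], [0.0, 0.0, 1.0]] [ 0.106 -0.493  0.526] [[0.8, -0.61, 0.0], [-0.34, -0.45, -0.83], [0.5, 0.66, -0.56]]
```

View pics/top.png

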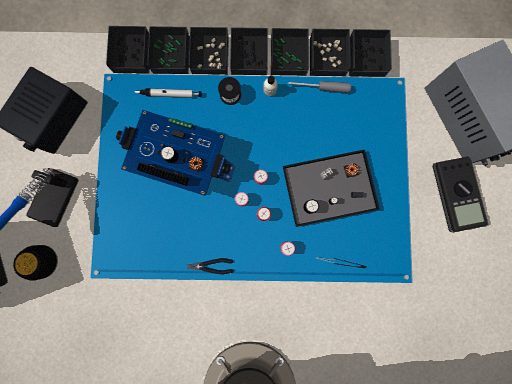

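View pics/side.png

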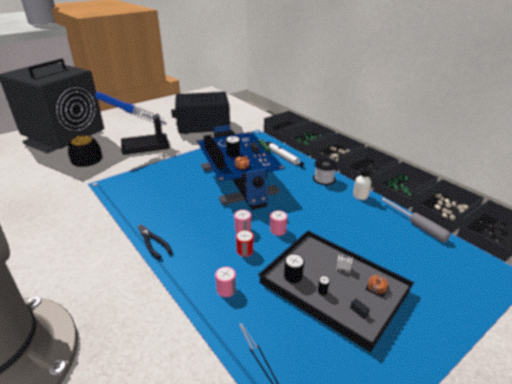

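The top view shows the tray on the right, with the large capacitor at about (312,206). The board is on the left, with the large white circle at about (148,149). I'll zoom in and measure.

```bash
cat > h.py <<'E'
from bench import r
import cv2,numpy as np
def cast(n,uv,z):
    c=r.camera_info(n);K=np.array(c['mtx'],float);R=cv2.Rodrigues(np.array(c['rvec'],float))[0];t=np.array(c['tvec'],float).ravel()
    C=-R.T@t;d=R.T@np.linalg.inv(K)@[uv[0],uv[1],1];return C+d*(z-C[2])/d[2]
E
python3 - <<'E'
from h import *
f=cv2.imread('pics/top.png')
a=f[100:200,110:240];b=f[145:232,278:390]
cv2.imwrite('pics/crop.png',np.vstack([cv2.resize(a,(780//2+130,400),interpolation=cv2.INTER_CUBIC)]))
g=cv2.cvtColor(f,cv2.COLOR_BGR2GRAY)
for nm,(x0,y0,x1,y1),T in(('tray',(285,150,380,225),150),('board',(125,112,225,190),140)):
    m=(g[y0:y1,x0:x1]>T).astype(np.uint8)
    n,_,s,c=cv2.connectedComponentsWithStats(m)
    for i in range(1,n):
        if s[i,4]>3: print(nm,s[i,:5]+[x0,y0,0,0,0],(c[i]+[x0,y0]).round(1))
for z,uv in((.054,(312,206)),(.08,(148,149)),(.12,(168,153))):print(uv,cast('top',uv,z).round(3))
E
```

```text
tray [322 168  11   9  24] [327. 172.]
tray [332 198   5   5  23] [333.8 200. ]
tray [307 200  11  12  99] [312.  205.6]
board [152 124   5   2   6] [153.8 124.3]
board [146 142   4   1   4] [147.5 142. ]
board [151 143   3   5   5] [152.4 145. ]
board [162 147  12  12 115] [167.3 152.4]
board [145 151   9   5  10] [149.3 153.8]
board [194 165   4   3   5] [195.4 166. ]
(312, 206) [ 0.462 -0.152  0.054]
(148, 149) [0.597 0.26  0.08 ]
(168, 153) [0.578 0.2   0.12 ]
```

View pics/crop.png

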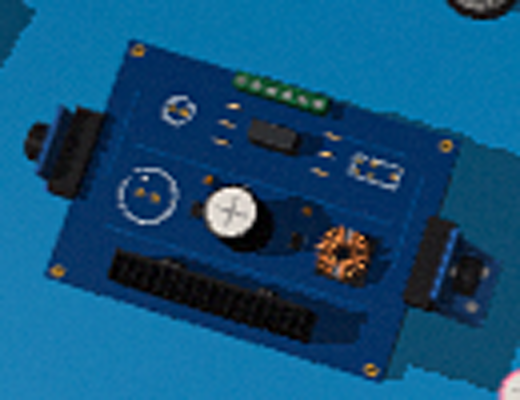

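The zoomed crop shows the large circle at about (147,149) in the full frame. It is roughly 15 px across, or 36 mm, and 65 mm from the fitted capacitor, so the size and spacing are right. I'll cross-check with the side view and compute the moves.

```bash
python3 - <<'E'
from h import *
A=cast('top',(312,205.6),.054);B=cast('top',(147.1,148.8),.08)
f=cv2.imread('pics/side.png');g=cv2.cvtColor(f,cv2.COLOR_BGR2GRAY)
m=(g[245:290,278:312]>150).astype(np.uint8);n,_,s,c=cv2.connectedComponentsWithStats(m)
i=1+s[1:,4].argmax();uv=c[i]+[278,245];print(s[i],uv,'side',cast('side',uv,.054).round(4))
print('A',A.round(4),np.hypot(*A[:2]),'B',B.round(4),'wA-circle dia',np.linalg.norm(cast('top',(139.5,149),.08)-cast('top',(154.8,149),.08)))
o=r.get_obs();R=cv2.Rodrigues(np.array(o['orientation']))[0];print(R.round(3).tolist())
p=o['tcp_pos'];print('toA',(R.T@(A+[0,0,.15]-p)*1e3).round(1),'A->B',(R.T@(B-A)*1e3).round(1))
E
```

```text
[  8  10  17  12 162] [294.11111111 260.27777778] side [ 0.4637 -0.15    0.054 ]
A [ 0.4632 -0.1522  0.054 ] 0.48756366483806196 B [0.5972 0.2626 0.08  ] wA-circle dia 0.03815314490905472
[[0.951, 0.31, -0.001], [0.31, -0.951, 0.001], [-0.0, -0.002, -1.0]]
toA [ 393.3 -386.3   49. ] A->B [ 255.8 -353.   -25.5]
```

Call:
{"op": "step_arm", "data": {
  "moves": [
    {"gripper":-1},
    {"dx":28,"dy":-28,"gripper":-1},
    {"dx":28,"dy":-28,"gripper":-1},
    {"dx":28,"dy":-28,"gripper":-1},
    {"dx":28,"dy":-28,"gripper":-1},
    {"dx":28,"dy":-28,"gripper":-1},
    {"dx":28,"dy":-28,"gripper":-1},
    {"dx":28,"dy":-28,"gripper":-1},
    {"dx":28,"dy":-28,"gripper":-1},
    {"dx":28,"dy":-28,"gripper":-1},
    {"dx":28,"dy":-28,"gripper":-1},
    {"dx":28,"dy":-28,"gripper":-1},
    {"dx":28,"dy":-28,"gripper":-1},
    {"dx":28,"dy":-28,"gripper":-1},
    {"dx":29,"dy":-22,"gripper":-1},
    {"gripper":-1},
    {"gripper":-1},
    {"gripper":-1}
  ]
}}

```text
invalid input at $.moves[0]: expected keys rx, ry, rz, dx, dy, dz, gripper
```

```bash
python3 - <<'E'
from h import *
o=r.get_obs();R=cv2.Rodrigues(np.array(o['orientation']))[0];p=o['tcp_pos']
A=np.array([.4633,-.1515,.054])
print(o['clock'],p.round(4),R.round(3).tolist(),o['grip_width'],(R.T@(A+[0,0,.042]-p)*1e3).round(1))
cv2.imwrite('pics/w1.png',r.grab_frame('wrist'))
E
```

```text
0.1 [ 0.2088 -0.6414  0.2524] [[0.951, 0.31, -0.001], [0.31, -0.951, 0.001], [-0.0, -0.002, -1.0]] 0.08543449055806522 [ 393.7 -386.8  157. ]
```

View pics/w1.png

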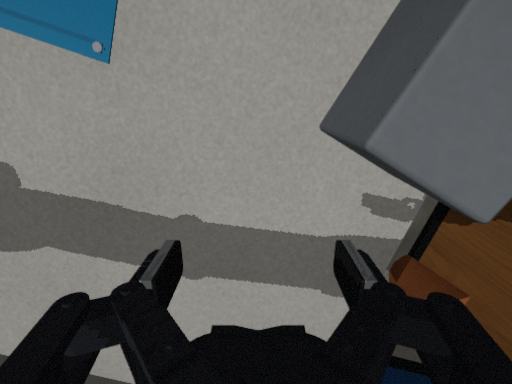

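The call was refused because every row needs all the keys. The wrist view shows the hand still at the start and open, with a grey box ahead to the right at about (450,100). My path goes ahead and to the left, so it stays clear.

Call:
{"op": "step_arm", "data": {
  "moves": [
    {"rx":0,"ry":0,"rz":0,"dx":0,"dy":0,"dz":0,"gripper":-1},
    {"rx":0,"ry":0,"rz":0,"dx":28,"dy":-28,"dz":0,"gripper":-1},
    {"rx":0,"ry":0,"rz":0,"dx":28,"dy":-28,"dz":0,"gripper":-1},
    {"rx":0,"ry":0,"rz":0,"dx":28,"dy":-28,"dz":0,"gripper":-1},
    {"rx":0,"ry":0,"rz":0,"dx":28,"dy":-28,"dz":0,"gripper":-1},
    {"rx":0,"ry":0,"rz":0,"dx":28,"dy":-28,"dz":0,"gripper":-1},
    {"rx":0,"ry":0,"rz":0,"dx":28,"dy":-28,"dz":0,"gripper":-1},
    {"rx":0,"ry":0,"rz":0,"dx":28,"dy":-28,"dz":0,"gripper":-1},
    {"rx":0,"ry":0,"rz":0,"dx":28,"dy":-28,"dz":0,"gripper":-1},
    {"rx":0,"ry":0,"rz":0,"dx":28,"dy":-28,"dz":0,"gripper":-1},
    {"rx":0,"ry":0,"rz":0,"dx":28,"dy":-28,"dz":0,"gripper":-1},
    {"rx":0,"ry":0,"rz":0,"dx":28,"dy":-28,"dz":0,"gripper":-1},
    {"rx":0,"ry":0,"rz":0,"dx":28,"dy":-28,"dz":0,"gripper":-1},
    {"rx":0,"ry":0,"rz":0,"dx":28,"dy":-28,"dz":0,"gripper":-1},
    {"rx":0,"ry":0,"rz":0,"dx":29,"dy":-22,"dz":0,"gripper":-1},
    {"rx":0,"ry":0,"rz":0,"dx":0,"dy":0,"dz":0,"gripper":-1},
    {"rx":0,"ry":0,"rz":0,"dx":0,"dy":0,"dz":0,"gripper":-1}
  ]
}}

```text
clock: 2.28
tcp_pos: [0.4627, -0.1538, 0.2532]
orientation: [3.103, 0.492, -0.001]
contact_force: [-0.7, 1.1, 1.3]
grip_width: -0.0002
gripper_force: 0.0
```

```bash
python3 - <<'E'
from h import *
o=r.get_obs();R=cv2.Rodrigues(np.array(o['orientation']))[0];p=o['tcp_pos']
A=np.array([.4633,-.1515,.054])
print(o['clock'],p.round(4),R.round(3).tolist(),o['grip_width'],(R.T@(A+[0,0,.042]-p)*1e3).round(1))
f=r.grab_frame('wrist')
c=r.camera_info('wrist')
q=cv2.projectPoints(A[None],c['rvec'],c['tvec'],np.array(c['mtx']),None)[0].ravel();print(q)
cv2.circle(f,(int(q[0]),int(q[1])),3,(0,0,255),1);cv2.imwrite('pics/w2.png',f)
E
```

```text
2.275 [ 0.4627 -0.1538  0.2532] [[0.951, 0.309, -0.001], [0.309, -0.951, -0.0], [-0.001, 0.0, -1.0]] -0.00016414892783762653 [  1.4  -2.1 157.2]
[256.20765608 167.80509084]
```

View pics/w2.png

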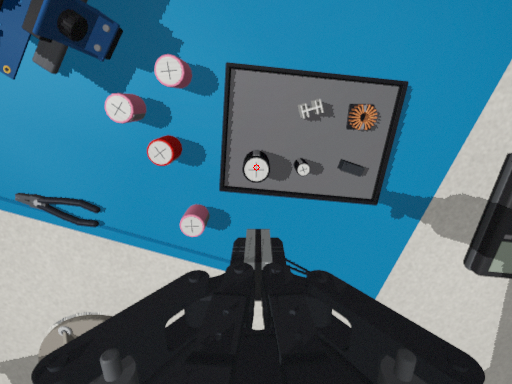

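The projected point at (256,168) lands on the scored cross of the large capacitor, and the gripper is shut. I'll descend and dwell.

Call:
{"op": "step_arm", "data": {
  "moves": [
    {"rx":0,"ry":0,"rz":0,"dx":1,"dy":-2,"dz":20,"gripper":-1},
    {"rx":0,"ry":0,"rz":0,"dx":0,"dy":0,"dz":30,"gripper":-1},
    {"rx":0,"ry":0,"rz":0,"dx":0,"dy":0,"dz":30,"gripper":-1},
    {"rx":0,"ry":0,"rz":0,"dx":0,"dy":0,"dz":30,"gripper":-1},
    {"rx":0,"ry":0,"rz":0,"dx":0,"dy":0,"dz":20,"gripper":-1},
    {"rx":0,"ry":0,"rz":0,"dx":0,"dy":0,"dz":15,"gripper":-1},
    {"rx":0,"ry":0,"rz":0,"dx":0,"dy":0,"dz":10,"gripper":-1},
    {"rx":0,"ry":0,"rz":0,"dx":0,"dy":0,"dz":0,"gripper":-1},
    {"rx":0,"ry":0,"rz":0,"dx":0,"dy":0,"dz":0,"gripper":-1},
    {"rx":0,"ry":0,"rz":0,"dx":0,"dy":0,"dz":0,"gripper":-1}
  ]
}}

```text
clock: 3.58
tcp_pos: [0.464, -0.151, 0.0989]
orientation: [3.102, 0.492, 0.002]
contact_force: [-0.7, 0.4, 0.4]
grip_width: -0.0001
gripper_force: 0.0
```

Call:
{"op": "step_arm", "data": {
  "moves": [
    {"rx":0,"ry":0,"rz":0,"dx":0,"dy":0,"dz":0,"gripper":-1},
    {"rx":0,"ry":0,"rz":0,"dx":0,"dy":0,"dz":0,"gripper":-1},
    {"rx":0,"ry":0,"rz":0,"dx":0,"dy":0,"dz":0,"gripper":-1},
    {"rx":0,"ry":0,"rz":0,"dx":0,"dy":0,"dz":0,"gripper":-1},
    {"rx":0,"ry":0,"rz":0,"dx":0,"dy":0,"dz":0,"gripper":-1},
    {"rx":0,"ry":0,"rz":0,"dx":0,"dy":0,"dz":0,"gripper":-1},
    {"rx":0,"ry":0,"rz":0,"dx":0,"dy":0,"dz":0,"gripper":-1},
    {"rx":0,"ry":0,"rz":0,"dx":0,"dy":0,"dz":0,"gripper":-1},
    {"rx":0,"ry":0,"rz":0,"dx":0,"dy":0,"dz":0,"gripper":-1},
    {"rx":0,"ry":0,"rz":0,"dx":0,"dy":0,"dz":0,"gripper":-1},
    {"rx":0,"ry":0,"rz":0,"dx":0,"dy":0,"dz":0,"gripper":-1},
    {"rx":0,"ry":0,"rz":0,"dx":0,"dy":0,"dz":0,"gripper":-1},
    {"rx":0,"ry":0,"rz":0,"dx":0,"dy":0,"dz":0,"gripper":-1},
    {"rx":0,"ry":0,"rz":0,"dx":0,"dy":0,"dz":0,"gripper":-1},
    {"rx":0,"ry":0,"rz":0,"dx":0,"dy":0,"dz":0,"gripper":-1}
  ]
}}

```text
clock: 5.45
tcp_pos: [0.4635, -0.1509, 0.0983]
orientation: [-3.103, -0.492, 0.0]
contact_force: [0.0, -0.2, 0.2]
grip_width: -0.0002
gripper_force: 0.0
```

Call:
{"op": "step_arm", "data": {
  "moves": [
    {"rx":0,"ry":0,"rz":0,"dx":0,"dy":0,"dz":-20,"gripper":-1},
    {"rx":0,"ry":0,"rz":0,"dx":0,"dy":0,"dz":-40,"gripper":-1},
    {"rx":0,"ry":0,"rz":0,"dx":0,"dy":0,"dz":-40,"gripper":-1},
    {"rx":0,"ry":0,"rz":0,"dx":0,"dy":0,"dz":-40,"gripper":-1},
    {"rx":0,"ry":0,"rz":0,"dx":0,"dy":0,"dz":-20,"gripper":-1},
    {"rx":0,"ry":0,"rz":0,"dx":21,"dy":-29,"dz":0,"gripper":-1},
    {"rx":0,"ry":0,"rz":0,"dx":21,"dy":-29,"dz":0,"gripper":-1},
    {"rx":0,"ry":0,"rz":0,"dx":21,"dy":-29,"dz":0,"gripper":-1},
    {"rx":0,"ry":0,"rz":0,"dx":21,"dy":-29,"dz":0,"gripper":-1},
    {"rx":0,"ry":0,"rz":0,"dx":21,"dy":-29,"dz":0,"gripper":-1},
    {"rx":0,"ry":0,"rz":0,"dx":21,"dy":-29,"dz":0,"gripper":-1},
    {"rx":0,"ry":0,"rz":0,"dx":21,"dy":-29,"dz":0,"gripper":-1},
    {"rx":0,"ry":0,"rz":0,"dx":21,"dy":-29,"dz":0,"gripper":-1},
    {"rx":0,"ry":0,"rz":0,"dx":21,"dy":-29,"dz":0,"gripper":-1},
    {"rx":0,"ry":0,"rz":0,"dx":21,"dy":-29,"dz":0,"gripper":-1},
    {"rx":0,"ry":0,"rz":0,"dx":21,"dy":-29,"dz":0,"gripper":-1},
    {"rx":0,"ry":0,"rz":0,"dx":21,"dy":-29,"dz":0,"gripper":-1},
    {"rx":0,"ry":0,"rz":0,"dx":3,"dy":-4,"dz":0,"gripper":-1},
    {"rx":0,"ry":0,"rz":0,"dx":0,"dy":0,"dz":0,"gripper":-1},
    {"rx":0,"ry":0,"rz":0,"dx":0,"dy":0,"dz":0,"gripper":-1}
  ]
}}

```text
clock: 7.95
tcp_pos: [0.5971, 0.261, 0.2582]
orientation: [3.102, 0.489, -0.0]
contact_force: [0.2, -0.8, -0.3]
grip_width: 0.0001
gripper_force: 0.0
```

```bash
python3 - <<'E'
from h import *
o=r.get_obs();R=cv2.Rodrigues(np.array(o['orientation']))[0];p=o['tcp_pos']
A=np.array([.5972,.2626,.08])
print(o['clock'],p.round(4),(R.T@(A+[0,0,.042]-p)*1e3).round(1))
f=r.grab_frame('wrist')
c=r.camera_info('wrist')
q=cv2.projectPoints(A[None],c['rvec'],c['tvec'],np.array(c['mtx']),None)[0].ravel();print(q)
cv2.circle(f,(int(q[0]),int(q[1])),3,(0,0,255),1);cv2.imwrite('pics/w3.png',f)
E
```

```text
7.95 [0.5971 0.261  0.2582] [  0.6  -1.7 136.2]
[256.75671861 173.07755165]
```

View pics/w3.png

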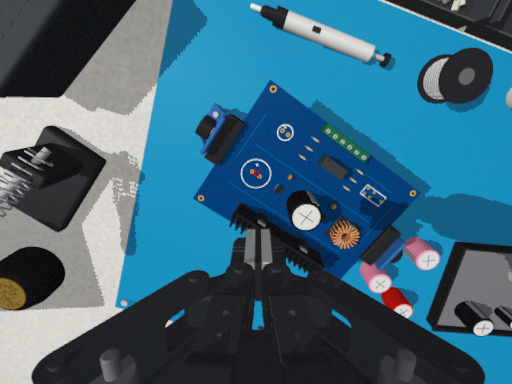

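The projected point at (257,173) is at the centre of the large circle. I'll descend and dwell.

Call:
{"op": "step_arm", "data": {
  "moves": [
    {"rx":0,"ry":0,"rz":0,"dx":0,"dy":-1,"dz":20,"gripper":-1},
    {"rx":0,"ry":0,"rz":0,"dx":0,"dy":0,"dz":30,"gripper":-1},
    {"rx":0,"ry":0,"rz":0,"dx":0,"dy":0,"dz":30,"gripper":-1},
    {"rx":0,"ry":0,"rz":0,"dx":0,"dy":0,"dz":25,"gripper":-1},
    {"rx":0,"ry":0,"rz":0,"dx":0,"dy":0,"dz":15,"gripper":-1},
    {"rx":0,"ry":0,"rz":0,"dx":0,"dy":0,"dz":10,"gripper":-1},
    {"rx":0,"ry":0,"rz":0,"dx":0,"dy":0,"dz":5,"gripper":-1},
    {"rx":0,"ry":0,"rz":0,"dx":0,"dy":0,"dz":0,"gripper":-1},
    {"rx":0,"ry":0,"rz":0,"dx":0,"dy":0,"dz":0,"gripper":-1},
    {"rx":0,"ry":0,"rz":0,"dx":0,"dy":0,"dz":0,"gripper":-1}
  ]
}}

```text
clock: 9.25
tcp_pos: [0.597, 0.2639, 0.124]
orientation: [-3.103, -0.492, -0.002]
contact_force: [0.1, 0.0, -0.2]
grip_width: 0.0002
gripper_force: 0.0
```

Call:
{"op": "step_arm", "data": {
  "moves": [
    {"rx":0,"ry":0,"rz":0,"dx":0,"dy":0,"dz":0,"gripper":-1},
    {"rx":0,"ry":0,"rz":0,"dx":0,"dy":0,"dz":0,"gripper":-1},
    {"rx":0,"ry":0,"rz":0,"dx":0,"dy":0,"dz":0,"gripper":-1},
    {"rx":0,"ry":0,"rz":0,"dx":0,"dy":0,"dz":0,"gripper":-1},
    {"rx":0,"ry":0,"rz":0,"dx":0,"dy":0,"dz":0,"gripper":-1},
    {"rx":0,"ry":0,"rz":0,"dx":0,"dy":0,"dz":0,"gripper":-1},
    {"rx":0,"ry":0,"rz":0,"dx":0,"dy":0,"dz":0,"gripper":-1},
    {"rx":0,"ry":0,"rz":0,"dx":0,"dy":0,"dz":0,"gripper":-1},
    {"rx":0,"ry":0,"rz":0,"dx":0,"dy":0,"dz":0,"gripper":-1},
    {"rx":0,"ry":0,"rz":0,"dx":0,"dy":0,"dz":0,"gripper":-1},
    {"rx":0,"ry":0,"rz":0,"dx":0,"dy":0,"dz":0,"gripper":-1},
    {"rx":0,"ry":0,"rz":0,"dx":0,"dy":0,"dz":0,"gripper":-1},
    {"rx":0,"ry":0,"rz":0,"dx":0,"dy":0,"dz":0,"gripper":-1},
    {"rx":0,"ry":0,"rz":0,"dx":0,"dy":0,"dz":0,"gripper":-1},
    {"rx":0,"ry":0,"rz":0,"dx":0,"dy":0,"dz":0,"gripper":-1}
  ]
}}

```text
clock: 11.12
tcp_pos: [0.5967, 0.2637, 0.1233]
orientation: [3.103, 0.492, -0.0]
contact_force: [-0.7, -0.8, 0.1]
grip_width: 0.0002
gripper_force: 0.0
```

```bash
python3 - <<'E'
from h import *
o=r.get_obs();print(o['clock'],o['tcp_pos'],o['contact_force'])
print(r.hand_in())
E
```

```text
11.125 [0.59669728 0.26365925 0.12327869] [-0.72348337 -0.79030425  0.11713932]
the job is handed in; nothing more can be done
None
```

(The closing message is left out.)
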